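Seat the drill plate on its locating pins and close the swing clamp

TASK

The drill plate has been laid askew on top of the jig's two brass locating pins. Using only pushes with the fingertips, without lifting it, nudge the plate back and sideways until both of its holes drop over the pins and it lies flat on the rails, then push the red knob round to swing the clamp fully over the plate. Leave everything else on the bench where it is, and take the hand away at the end.

Things in the scene. Friction and masses are not known exactly. Their poses are not given: they have to be found in the camera images.
- jig: drilling jig, fixed to the bench: green bed (x -75..95, y -115..115, 12 mm high) and two steel rails (x -44..50, |y| 55..95, tops 50 mm above the bench) with a pine workpiece between. Origin on the bench top under the seated plate's middle; +x to its back, +y its left, z up. Seated, the plate's origin lies 50 mm above it, axes agreeing. Differs in place and yaw each run
- round_pin (a point): left brass locating pin, on its axis at rail-top height (jig frame -26, 65, 50 mm). 12 mm across, bullet nose with a 4 mm tip, rises 8 mm above the rail; a hole within about 4 mm of it begins to drop by itself
- relief_pin (a point): right brass locating pin, of the same shape (jig frame -26, -65, 50 mm)
- left_stop (a point): left dark steel stop post behind the plate, on its axis at rail-top height (jig frame 59, 82, 50 mm); 15 mm across, top 74 mm above the bench. A plate pushed back against both posts is square and only 1.5 mm too far back, so it then need only slide along the jig's y
- right_stop (a point): right stop post, the same (jig frame 59, -82, 50 mm)
- drill_plate: loose aluminium plate 100 (x) x 240 (y) x 8 mm, 0.4 to 0.65 kg, slides at 1 to 3 N. Origin: centre of underside. It starts on the pin tips with its rear edge down on the rails and its front edge (robot side) up, leaning about 6 deg, 14-30 mm to the jig's left (+y), 6-12 mm to the front, turned up to 3 deg. Front edge and ends overhang the rails: push them from outside with the tips 45-50 mm above the bench
- round_hole (a point): left locating hole of the plate, 13.5 mm, on its axis at the underside (plate frame -26, 65, 0 mm); belongs over the left pin
- relief_hole (a point): right locating hole of the plate, 15 mm, on its axis at the underside (plate frame -26, -65, 0 mm); belongs over the right pin
- clamp (a joint): swing clamp, a dark strap 6 x 18 mm that turns about an upright bolt behind the plate's middle. Value in rad: about 0 = parked, pointing to the jig's right (-y); 1.57 = closed at its stop, pointing to the front (-x) 1.5 mm above the seated plate. Closes clockwise seen from above, stays where it is left, takes about 1.5 N at the knob. An unseated plate fouls it
- clamp_axis (a point): axis of the swing clamp at the strap's underside (jig frame 64, 0, 59.5 mm)
- clamp_knob (a point): middle of the red upright push knob on the strap's free end, 46 mm from the clamp axis, 19 mm across, from 66 to 104 mm above the bench; the space behind it is free for a finger
- screw_jar: small round glass jar of screws with a yellow lid, 60 mm across, 76 mm tall, standing to the right of the jig; origin: centre of its underside. To be left alone
- hex_keys: red folding hex-key set, 45 x 78 x 20 mm, lying to the right of the jig; origin: centre of its underside. To be left alone
- duct_tape: grey roll of duct tape, 104 mm across, 48 mm high, lying on the bench well to the left of the jig; origin: centre of its underside. To be left alone
- offcut: pine offcut, 73 x 82 x 45 mm, lying on the bench beyond the left end of the jig; origin: centre of its underside. To be left alone
- white_jar: round glass jar with a white lid, 68 mm across, 100 mm tall, standing behind and to the right of the jig; origin: centre of its underside. To be left alone

How it is judged (in metres and radians):
On the way, in this order (a step that is already met when the one before it is completed fails the run):
1. the plate lies flat on the rails with both holes over the pins (z of round_hole in the frame of round_pin below 0.002 m and z of relief_hole in the frame of relief_pin below 0.002 m and horizontal distance between round_hole and round_pin below 0.003 m and horizontal distance between relief_hole and relief_pin below 0.004 m and angle between the z axis of drill_plate and the z axis of jig, either way round below 0.03 rad), for 0.2 s.
2. the swing clamp is over the plate (value of joint clamp above 1.4 rad), for 0.2 s.
At the end, for the whole second after the job is handed in: Both holes of the plate are over their pins (within 3 mm at the round hole, 4 mm at the relief hole), the plate's underside is within 2 mm of the rail tops at both pins and level within 0.03 rad and at rest, and the swing clamp stands at more than 1.4 rad (closed is 1.57) (all of step 1 and value of joint clamp above 1.4 rad and linear speed of drill_plate below 0.01 m/s); the robot touches nothing.
It fails at once if the drill plate is lifted off the jig (more than 25 mm above its seat) or tipped up (z of drill_plate in the frame of round_pin above 0.025 m or angle between drill_plate's own z axis and vertical above 0.3 rad).
It fails at once if one of the things standing round the jig is moved by more than 20 mm (distance of any of screw_jar, hex_keys, duct_tape, offcut, white_jar from where it was at the start of the episode above 0.02 m).
It also fails if it takes over 51 s, if anything falls off the work surface, if the arm or the gripper's body presses on something with over 40 N, if the wrist force passes 120 N, or if a joint passes its speed limit or range.

ROBOT

A 6-joint arm with a two-finger parallel gripper is mounted at the origin on a cart in front of the work surface, level with it; the furniture and walls round the work are solid. World frame = base frame: x ahead of the robot, y to its left, z up, the work surface at z = 0. Lengths are in mm, angles in degrees, forces in N, time in s.
With the tool pointing down it reaches from about 300 to 850 mm from the base axis. Payload 4.2 kg.
Tool frame: the origin (TCP) lies midway between the tips of the shut fingers; the grasp point (between the pads) lies 19 mm behind it; z points along the fingers, x is the direction in which the jaws open and shut, and the axes are right-handed (so a half turn about z gives the same grasp; the last joint's range is limited). The gripper opens to 91 mm and grips with 3 to 60 N. Pads are 32 mm wide; open, the fingers measure 118 mm over their backs; the gripper's body (76 mm by 178 mm) begins 60 mm behind the grasp point.
Start: joints at [64.515, 18.312, 89.639, -0, 72.044, -1.146], TCP at [236.984, 523.91, 213.976] pointing down, gripper open.
Joint ranges: [-177.97, 177.97], [-48.28, 115.42], [12.27, 149.76], [-77.06, 257.06], [2.81, 150.46], [-146.56, 146.56]. Speed limits (degrees/s): [147.25, 147.25, 180, 180, 180, 180].

INTERFACE

Orientations are given as [roll, pitch, yaw] about the fixed x, y, z axes, in that order (R = Rz(yaw) Ry(pitch) Rx(roll)).
In Python, from workcell import monitor, vision, job, models gives the robot as it stands.
- The arm moves only by the shell command python3 -m creep 'ROWS' [FORCE]. ROWS is text: rows parted by semicolons, each of 7 numbers parted by spaces: the shift along the world's x, y, z in cm, then the turn, a rotation vector about the world's x, y, z in rad, then the gripper's target within -1 to 1 (shut at 1, half-way at 0, fully open at -1). In form: tx ty tz ax ay az hand; .... A call has 1 to 12 rows; each row shifts and turns the pose as measured when the row begins; what a row does not reach is not made up. A row lasts 1/12 s, in which the tool goes at most 41.7 mm and 7.16 degrees, less where a joint would pass 70% of its speed; a pose out of reach is approached as far as the arm can. A call is refused whole if a number of a shift passes 4.17 or a number of a turn 0.125, either way. A call with a gripper value outside its range is refused whole. The fingers move at their own pace and stop on an object; FORCE is the grip in N (left out, the last holds). Time passes only in rows, so rows that do not move let the fingers close. It gives the time, the measured TCP pose, the force and the opening at its end, in the units of the state.
- monitor.state(): the state, without advancing time (a new reading comes with each control period).
- vision.grab_frame(name): name is "scene" or "side" or "wrist"; returns a dict with "img" (400x640x3 uint8, red, green, blue), "mtx" (3x3 intrinsics, pixels), "view" (4x4, takes a point from world to camera coordinates). Camera axes: x right, y down, z forward; pixel columns grow to the right and rows downward; lengths in mm; the calibration is good to about 2 mm. A picture is of the moment at which its call begins. There is no depth.
- job.job_done(): hands the job in, once; it reports no verdict.
Trained networks look in the newest picture that a camera, given by its name, has taken for a name from the list of things; names that differ only in an ending like _2 or _b are one class to them, and where a whole thing is asked for, a point or a joint stands for the part that bears it (a point fixed in the world has none). Each returns a list of dicts, best first, with "confidence" (0 to 1); they miss things now and then, are a little off and sometimes report something else, mostly with a low value. They report only what shows in the picture. A call takes as long as a camera call.
- models.search_frame(camera, query): "rect" ([left, top, right, bottom] in pixels, round what is visible of it).
- models.mark_of(camera, query): "at" ([column, row] in pixels: a listed point, or the origin of a listed thing).
The state is a dict: "time_s": time; "qpos": joint angles; "qvel": joint speeds; "effort": joint torques, N m; "ee_pos": TCP position; "ee_rot": TCP orientation; "force": force on the tool from outside, world axes, zero at the start; "torque": the same for the moment, N m; "gripper_width": finger opening in mm.
Only numpy, scipy, OpenCV 4.12 (cv2) and the standard library are available. Lean on these libraries where they do the work, as an engineer would, in place of code of your own. Each camera call takes 0.05 s, during which the arm holds its last target.

## Working session

There is one attempt and no reset: what is moved stays moved. The work goes in short steps, Python scripts to look and compute and a shell command to move; the robot and the scene stay as the last step left them, time stands still between calls to the robot, and variables do not carry over. Pictures are saved under pics/ and viewed, and the job is handed in when it is done.

```bash
ls; mkdir -p pics; cat > h.py <<'E'
import numpy as np, cv2
from workcell import monitor, vision, job, models
def grab(n,save=None):
    f=vision.grab_frame(n)
    if save: cv2.imwrite('pics/'+save+'.png',cv2.cvtColor(f['img'],cv2.COLOR_RGB2BGR))
    return f
def proj(f,p):
    V=np.array(f['view']);c=V[:3,:3]@np.array(p,float)+V[:3,3];q=np.array(f['mtx'])@c;return q[:2]/q[2]
def onz(f,uv,z):
    V=np.array(f['view']);R=V[:3,:3];t=V[:3,3];o=-R.T@t
    d=R.T@np.linalg.inv(np.array(f['mtx']))@np.array([uv[0],uv[1],1.]);return o+d*(z-o[2])/d[2]
E
python3 - <<'E'
from h import *
print(monitor.state())
for n in ['scene','side','wrist']:
    f=grab(n,n+'0')
    V=np.array(f['view']);print(n,-V[:3,:3].T@V[:3,3])
    for q in ['round_pin','relief_pin','left_stop','right_stop','round_hole','relief_hole','clamp_axis','clamp_knob','drill_plate','jig']:
        r=models.mark_of(n,q)
        print(q,[(np.round(a['at'],1),round(a['confidence'],2),np.round(onz(f,a['at'],{'clamp_axis':59.5,'clamp_knob':85,'jig':0,'drill_plate':54,'round_hole':58,'relief_hole':58}.get(q,50))[:2],1)) for a in r[:2]])
E
```

```text
pics
{'time_s': 0.0, 'qpos': array([ 6.45136139e+01,  1.83501049e+01,  8.97063114e+01, -2.60985147e-03,
        7.20414040e+01, -1.14754162e+00]), 'qvel': array([-0.12424129,  0.00332036,  0.03906681,  0.04218102, -0.11710985,
       -0.10052108]), 'effort': array([ 4.80299477e-04, -4.12464738e+01, -2.31971920e+01,  7.29435543e-02,
        4.55359078e-02, -1.30653571e-04]), 'ee_pos': array([236.79099537, 523.43831401, 213.13630024]), 'ee_rot': array([1.79999478e+02, 9.78504598e-02, 6.56619619e+01]), 'force': array([0.10355624, 0.70637256, 0.60279649]), 'torque': array([0.04094301, 0.03279505, 0.03553203]), 'gripper_width': 91.41867036231201}
scene [-207.98456531 1090.66999079  799.72946088]
round_pin [(array([334.4, 216.4]), 0.84, array([461.5,  50.1])), (array([333.9, 203.1]), 0.56, array([508.6, -16.9]))]
relief_pin [(array([346.1, 197.7]), 0.66, array([497. , -70.8]))]
left_stop [(array([270.7, 286.5]), 0.53, array([401. , 416.6]))]
right_stop [(array([331.4, 191.2]), 0.68, array([560.4, -78.5]))]
round_hole [(array([332.8, 211.6]), 0.73, array([474.1,  40.7])), (array([332.3, 214
[... 821 characters left out ...]
.5]), 0.7, array([571.7, -98.1])), (array([288.3, 202.6]), 0.68, array([452.6,  68.7]))]
relief_hole [(array([321.8, 224.8]), 0.92, array([486.9, -74.3]))]
clamp_axis [(array([334.5, 205.9]), 0.63, array([563.8,  -7.8])), (array([324.7, 228.5]), 0.19, array([484.6, -94.6]))]
clamp_knob [(array([346.8, 205. ]), 0.49, array([575.5, -53.9]))]
drill_plate [(array([311.5, 211.2]), 0.62, array([495.4,   3.3]))]
jig [(array([320. , 227.5]), 0.71, array([516.8, -10.5])), (array([300.2, 208.4]), 0.5, array([509.7, 108.5]))]
wrist [177.95405417 550.28393316 385.28981021]
round_pin []
relief_pin []
left_stop []
right_stop []
round_hole []
relief_hole []
clamp_axis []
clamp_knob []
drill_plate []
jig []
```

```bash
python3 - <<'E'
import cv2
a=cv2.imread('pics/scene0.png');b=cv2.imread('pics/side0.png')
cv2.imwrite('pics/sc0.png',cv2.resize(a[140:290,240:440],None,fx=4,fy=4,interpolation=cv2.INTER_CUBIC))
cv2.imwrite('pics/si0.png',cv2.resize(b[150:300,220:420],None,fx=4,fy=4,interpolation=cv2.INTER_CUBIC))
E
```

```text
(no output)
```

View pics/sc0.png

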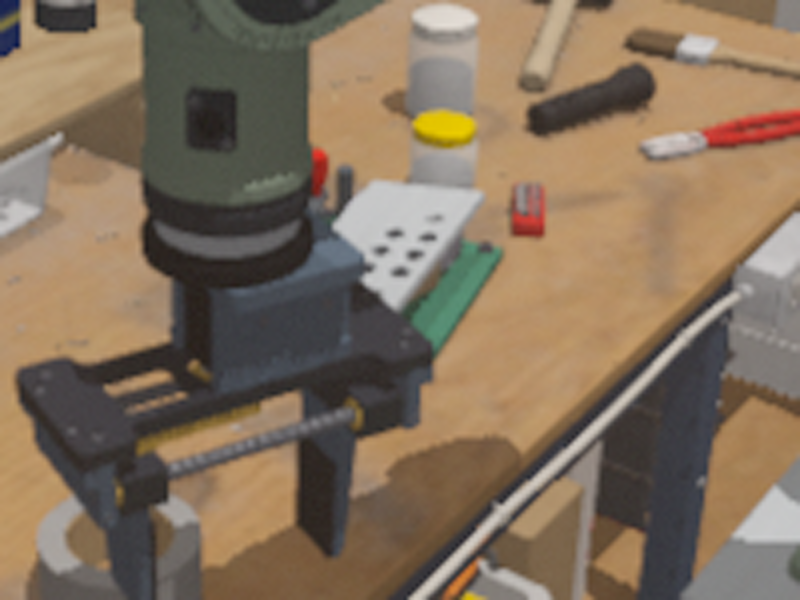

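View pics/si0.png

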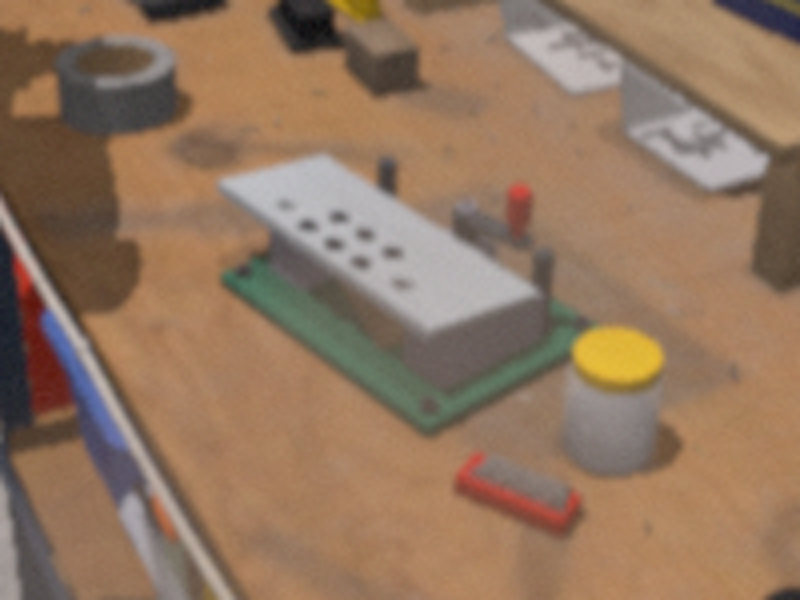

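View pics/wrist0.png

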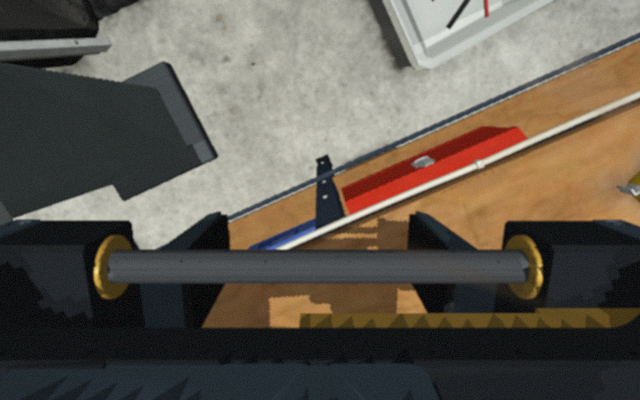

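View pics/scene0.png

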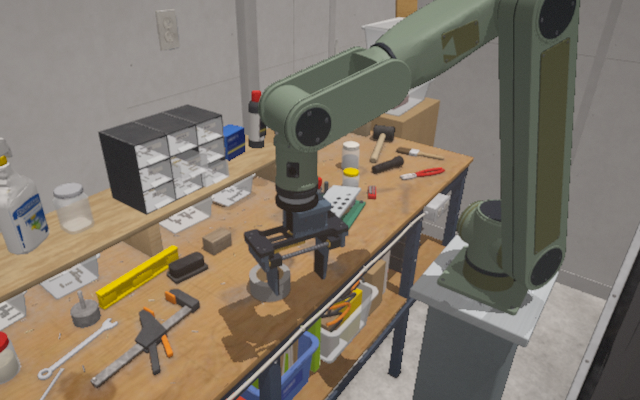

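```bash
python3 - <<'E'
from h import *
from scipy.optimize import least_squares
f=vision.grab_frame('side')
obs=[((-75,115,12),(275.5,219.5)),((-75,-115,12),(327.5,258.2)),((95,-115,12),(370,230.5)),((59,82,74),(317,190)),((59,-82,74),(355.7,213)),((64,0,65),(337,202))]
def T(p,q):
    c,s=np.cos(p[2]),np.sin(p[2]);return (p[0]+c*q[0]-s*q[1],p[1]+s*q[0]+c*q[1],q[2])
r=least_squares(lambda p:np.concatenate([proj(f,T(p,a))-b for a,b in obs]),[510,0,0.1])
print(r.x,np.degrees(r.x[2]),r.fun.reshape(-1,2))
p=r.x
# plate corners, underside front/back edges, top z rough
for uv,z in [((220/4+220,184/4+150),69),((325/4+220,155/4+150),58.),((543/4+220,292/4+150),58),((430/4+220,333/4+150),69)]:
    w=onz(f,uv,z);c,s=np.cos(p[2]),np.sin(p[2]);d=w[:2]-p[:2];print(w[:2],c*d[0]+s*d[1],-s*d[0]+c*d[1])
f=vision.grab_frame('wrist')
from scipy.spatial.transform import Rotation as R
s=monitor.state();Rt=R.from_euler('xyz',s['ee_rot'],degrees=True).as_matrix();V=np.array(f['view'])
print('cam axes in tool (cols)\n',Rt.T@V[:3,:3].T, Rt.T@(-V[:3,:3].T@V[:3,3]-s['ee_pos']),f['mtx'], s['time_s'])
print('tool axes', Rt)
E
```

```text
[ 5.09973725e+02 -1.94416003e+01  2.44852687e-01] 14.02902555396219 [[-1.20797563 -1.02095793]
 [ 0.12613748 -1.37519025]
 [ 1.86193912  1.27917838]
 [-0.64197795  0.07331076]
 [ 0.36197235 -0.21843524]
 [-0.61901165  0.99153878]]
[425.46105068 103.03670582] -52.301534931912684 139.31215668674355
[522.20192835 127.14622408] 47.398327530953125 139.25127560403774
[ 573.27804812 -106.85157637] 40.226797949671976 -100.14861952978684
[ 474.33642556 -127.81142572] -60.84464592130522 -96.4985244902035
cam axes in tool (cols)
 [[ 9.99999932e-01 -2.33132964e-04 -2.86117750e-04]
 [ 2.93381607e-04  9.72476923e-01  2.32999032e-01]
 [ 2.23923154e-04 -2.32999100e-01  9.72476925e-01]] [  -0.27110462  -64.67181085 -171.28252698] [[352.81569968   0.         317.87232702]
 [  0.         352.81569968 197.79928141]
 [  0.           0.           1.        ]] 1.75
tool axes [[ 4.12154535e-01  9.11113952e-01  7.94432159e-05]
 [ 9.11113946e-01 -4.12154541e-01  1.04620137e-04]
 [ 1.28063749e-04  2.92621579e-05 -9.99999991e-01]]
```

```bash
python3 -m creep '1.3 -3.5 0 0 0 -0.12 1;1.3 -3.5 0 0 0 -0.12 1;1.3 -3.5 0 0 0 -0.12 1;1.3 -3.5 0 0 0 -0.12 1;1.3 -3.5 0 0 0 -0.12 1;1.3 -3.5 0 0 0 -0.12 1;1.3 -3.5 0 0 0 -0.12 1;1.3 -3.5 0 0 0 -0.12 1;1.3 -3.5 0 0 0 -0.12 1;1.3 -3.5 0 0 0 -0.12 1;1.3 -3.5 0 0 0 -0.12 1;1.3 -3.5 0 0 0 -0.12 1' 10
```

```text
time_s: 2.75
ee_pos: [393.9, 92.7, 214.4]
ee_rot: [-179.8, -0.5, -19.8]
force: [0.5, 0.6, 0.2]
gripper_width: 14.0
```

```bash
python3 -m creep '0.6 -1.5 0 0 0 -0.122 -1;0.6 -1.5 0 0 0 -0.122 -1;0.6 -1.5 0 0 0 -0.122 -1;0.6 -1.5 0 0 0 -0.122 -1;0.6 -1.5 0 0 0 -0.122 -1;0.6 -1.5 0 0 0 -0.122 -1;0.6 -1.5 0 0 0 -0.122 -1;0.6 -1.5 0 0 0 -0.122 -1'; python3 - <<'E'
from h import *
print(monitor.state()['ee_pos'],monitor.state()['ee_rot'])
f=grab('wrist','w1')
for q in ['round_pin','relief_pin','left_stop','right_stop','round_hole','relief_hole','clamp_axis','clamp_knob']:
        r=models.mark_of('wrist',q)
        print(q,[(np.round(a['at'],1),round(a['confidence'],2),np.round(onz(f,a['at'],{'clamp_axis':59.5,'clamp_knob':85,'round_hole':58,'relief_hole':58}.get(q,50))[:2],1)) for a in r[:2]])
E
```

```text
time_s: 3.42
ee_pos: [444.5, -39.0, 216.0]
ee_rot: [-179.6, -0.7, -77.1]
force: [0.8, 0.3, 0.7]
gripper_width: 64.5
[444.52813072 -38.98461648 216.01729654] [-179.64443731   -0.72393961  -77.10864287]
round_pin []
relief_pin []
left_stop [(array([220.5,  41.3]), 0.74, array([551.2,  71.3]))]
right_stop [(array([401.7,  40.5]), 0.95, array([588.2, -85.7]))]
round_hole []
relief_hole [(array([354.9, 145.4]), 0.97, array([489.2, -66.7]))]
clamp_axis [(array([289.3, 113.2]), 0.74, array([504.1,  -1.5])), (array([305.6,  32.1]), 0.57, array([573.7,  -1.3]))]
clamp_knob [(array([367.9,  15.2]), 0.6, array([591.6, -48.1])), (array([483.5, 176.2]), 0.32, array([ 489.7, -179.5]))]
```

View pics/w1.png

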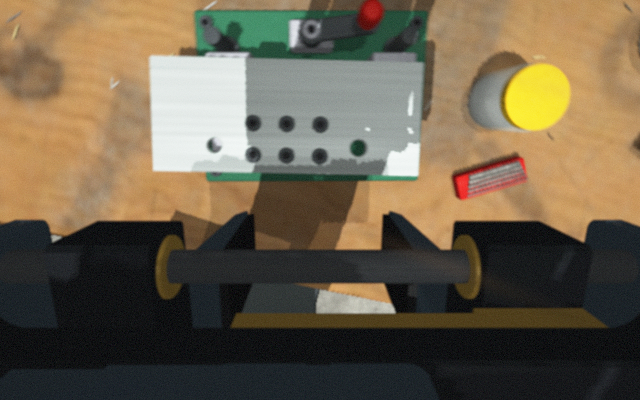

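```bash
cat > fit.py <<'E'
from h import *
from scipy.optimize import least_squares
def T(p,q):
    c,s=np.cos(p[2]),np.sin(p[2]);return (p[0]+c*q[0]-s*q[1],p[1]+s*q[0]+c*q[1],q[2])
def jig(f,obs):
    r=least_squares(lambda p:np.concatenate([proj(f,T(p,a))-b for a,b in obs]),[510,-19,0.24],loss='soft_l1')
    return r.x,np.array([proj(f,T(r.x,a))-b for a,b in obs])
# plate: x,y,yaw in jig, tilt about its rear bottom edge at z=50
def plate_pts(J,p,Q):
    out=[]
    for q in Q:
        ct,st=np.cos(p[3]),np.sin(p[3])
        X=50+(-ct*(50-q[0])+st*q[2]); Z=50+st*(50-q[0])+ct*q[2]
        c,s=np.cos(p[2]),np.sin(p[2])
        out.append(T(J,(p[0]+c*X-s*q[1],p[1]+s*X+c*q[1],Z)))
    return out
def plate(f,J,obs,fix=None):
    g=lambda p:np.concatenate([proj(f,w)-o[1] for w,o in zip(plate_pts(J,p,[o[0] for o in obs]),obs)]+[[ (p[3]-fix)*1e4]] if fix is not None else [proj(f,w)-o[1] for w,o in zip(plate_pts(J,p,[o[0] for o in obs]),obs)])
    r=least_squares(g,[-5,15,0,0.1]);return r.x,np.round(r.fun,1)
E
python3 - <<'E'
from fit import *
f=vision.grab_frame('wrist')
print(monitor.state()['time_s'],monitor.state()['ee_pos'])
obs=[((59,82,74),(207,20)),((59,-82,74),(416,21)),((59,82,50),(220.5,41.3)),((59,-82,50),(401.7,40.5)),((95,115,12),(196,12)),((95,-115,12),(428,10)),((-75,115,12),(207,181)),((-75,-115,12),(417,181)),((64,0,59.5),(306,32))]
p,r=jig(f,obs);print(p,np.degrees(p[2]),np.round(r,1).tolist())
obs=[((50,120,8),(150,57)),((50,-120,8),(424,62)),((-50,-120,8),(418,178)),((-50,120,8),(153,170)),((-26,65,8),(214,145)),((-26,-65,8),(358,147))]
for fx in [None,0.105]:
    a,b=plate(f,p,obs,fx);print(a,b)
c,s=np.cos(p[2]),np.sin(p[2])
E
```

```text
3.9167 [444.11683128 -37.51901164 215.96062261]
[ 5.11631572e+02 -1.77125972e+01  2.36089989e-01] 13.526959966102192 [[3.5, 14.6], [-6.4, 13.5], [-2.3, -0.7], [0.8, -0.0], [-4.2, -3.2], [0.5, -1.1], [-1.9, 0.7], [0.9, -0.5], [4.5, 0.0]]
[-8.9048359  21.56821911 -0.02578525  0.12875139] [-0.1 -1.2 -0.5  0.9 -0.  -1.9 -0.1  0.7  0.   0.2  0.7  1.3]
[-8.7007399  21.66475032 -0.02607455  0.10500094] [-0.2 -1.2 -0.6  0.9 -0.9 -2.   0.9  0.6  0.5  0.2  0.3  1.3  0. ]
```

```bash
python3 -m creep '-1.1 0.4 -1 0 0 0 -1;-1.1 0.4 -3 0 0 0 -1;0 0 -3.5 0 0 0 -1;0 0 -3.5 0 0 0 -1;0 0 -3 0 0 0 -1;0 0 -2 0 0 0 -1;0 0 -0.8 0 0 0 -1;0 0 0 0 0 0 -1'; python3 - <<'E'
from h import *
s=monitor.state();print(s['ee_pos'],s['ee_rot'],s['gripper_width'])
f=grab('wrist','w2')
E
```

```text
time_s: 4.58
ee_pos: [422.1, -26.2, 45.3]
ee_rot: [-179.0, -0.9, -76.1]
force: [-0.7, -0.0, -1.1]
gripper_width: 90.9
[422.13011201 -26.2126017   45.28492727] [-178.99918735   -0.91112277  -76.1376099 ] 90.90721929277248
```

View pics/w2.png

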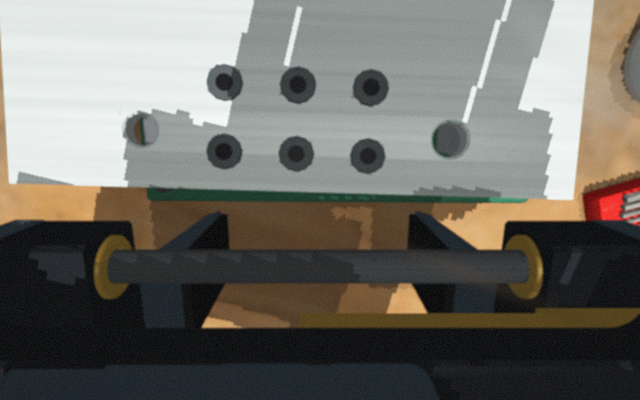

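```bash
python3 -m creep '0.5 0.12 0.1 0 0 0 -1;0.4 0.1 0 0 0 0 -1;0.3 0.07 0 0 0 0 -1;0.3 0.07 0 0 0 0 -1;0.2 0.05 0 0 0 0 -1;0.2 0.05 0 0 0 0 -1'; python3 -m creep '0.2 0.05 0.05 0 0 0 -1;0.2 0.05 0 0 0 0 -1'; python3 - <<'E'
from h import *
p=(511.6,-17.7,.236)
s=monitor.state();d=s['ee_pos'][:2]-p[:2];c,si=np.cos(p[2]),np.sin(p[2]);print(c*d[0]+si*d[1],-si*d[0]+c*d[1],s['force'],s['ee_pos'][2])
E
```

```text
time_s: 5.13
ee_pos: [444.1, -20.9, 50.5]
ee_rot: [-178.8, -1.0, -76.1]
force: [-4.2, -0.9, -0.6]
gripper_width: 91.1
time_s: 5.3
ee_pos: [444.3, -19.9, 50.3]
ee_rot: [-179.3, -0.9, -76.1]
force: [-6.6, -4.0, 4.3]
gripper_width: 91.3
-65.97624070520607 13.604274947496945 [-6.64280436 -3.96655269  4.30080836] 50.3023517812899
```

```bash
python3 -m creep '0.3 0.07 -0.2 0 0 0 -1;0.3 0.07 0 0 0 0 -1'; python3 - <<'E'
from h import *
f=grab('wrist','w3'); g=grab('side','s3')
p=(511.6,-17.7,.236)
s=monitor.state();d=s['ee_pos'][:2]-p[:2];c,si=np.cos(p[2]),np.sin(p[2]);print(c*d[0]+si*d[1],-si*d[0]+c*d[1],s['force'],s['ee_pos'][2])
b=cv2.imread('pics/s3.png');cv2.imwrite('pics/s3c.png',cv2.resize(b[170:270,250:400],None,fx=5,fy=5,interpolation=cv2.INTER_CUBIC))
E
```

```text
time_s: 5.47
ee_pos: [444.2, -19.3, 47.7]
ee_rot: [179.9, -0.8, -76.2]
force: [-8.7, -4.6, 5.4]
gripper_width: 91.5
-65.94221721762008 14.219931275171193 [-7.58760209 -3.56667207  4.76294484] 47.776659262910066
```

View pics/w3.png

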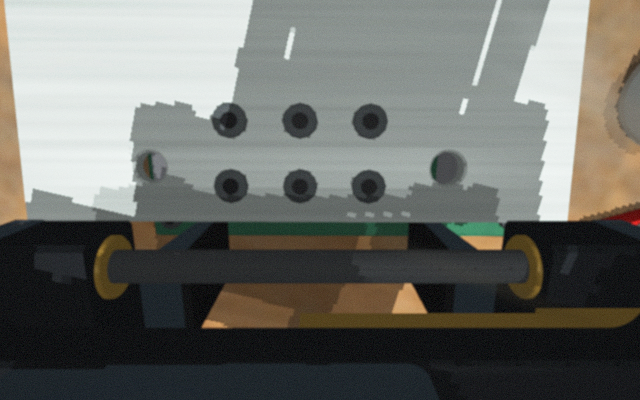

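View pics/s3c.png

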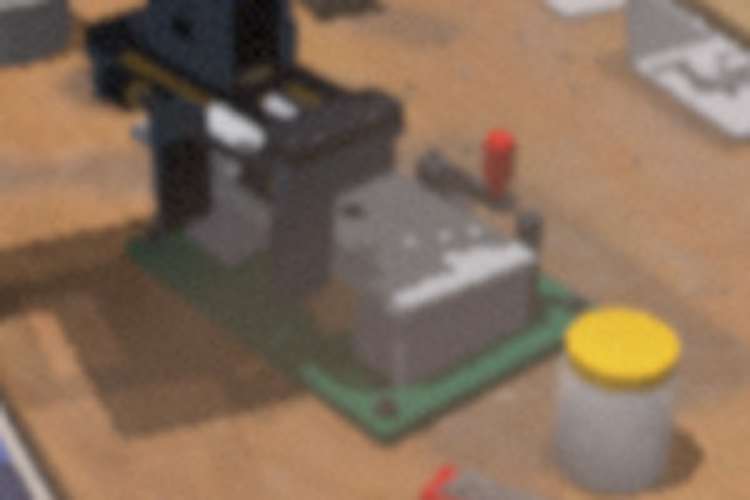

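```bash
python3 -m creep '-1.5 -0.35 0 0 0 0 -1;-1.2 -0.3 0.5 0 0 0 -1;-0.3 0 3 0 0 0 0;0 0 4 0 0 0 1;0.6 0.4 4 0 0 0 1;1 1 4 0 0 0 1;1 1 1 0 0 0 1;0 0 0 0 0 0 1'; python3 - <<'E'
from h import *
s=monitor.state();print(s['ee_pos'],s['ee_rot'],s['gripper_width'],s['force'])
f=grab('wrist','w4')
g=vision.grab_frame('side')
for q in ['offcut','duct_tape','white_jar','screw_jar']: print(q,[(round(a['confidence'],2),onz(g,a['at'],0)[:2]) for a in models.mark_of('side',q)[:2]])
for q in ['left_stop','right_stop','round_hole','relief_hole','clamp_axis','clamp_knob']:
        r=models.mark_of('wrist',q)
        print(q,[(np.round(a['at'],1),round(a['confidence'],2),np.round(onz(f,a['at'],{'clamp_axis':59.5,'clamp_knob':85,'round_hole':58,'relief_hole':58}.get(q,50))[:2],1)) for a in r[:2]])
E
```

```text
time_s: 6.23
ee_pos: [440.2, -2.2, 223.1]
ee_rot: [-179.3, -0.9, -76.3]
force: [-0.6, -0.7, -0.9]
gripper_width: 53.9
[440.19484153  -2.15401063 223.10359041] [-179.2739316    -0.87227468  -76.31914318] 53.87395809477954 [-0.59984738 -0.67775863 -0.90575723]
offcut [(0.49, array([609.92842602,  73.43354435]))]
duct_tape [(0.71, array([587.24887408, 144.45518608])), (0.56, array([433.34740492, 393.94677643]))]
white_jar [(0.78, array([ 662.1379091, -360.9212618]))]
screw_jar [(0.73, array([ 566.41280601, -203.65994542])), (0.29, array([691.68922119, 349.32888338]))]
left_stop [(array([265.5,  46.3]), 0.7, array([553.1,  71.2])), (array([509.7, 182.9]), 0.42, array([ 486.1, -192.2]))]
right_stop [(array([441. ,  49.7]), 0.92, array([588.8, -86.1]))]
round_hole [(array([257.1, 142.4]), 0.86, array([466.9,  60.2]))]
relief_hole [(array([394.2, 140.4]), 0.78, array([499.3, -65.5]))]
clamp_axis [(array([352. ,  42.6]), 0.72, array([573. ,  -4.2]))]
clamp_knob [(array([415.3,  23.8]), 0.85, array([593.7, -49.2]))]
```

View pics/w4.png

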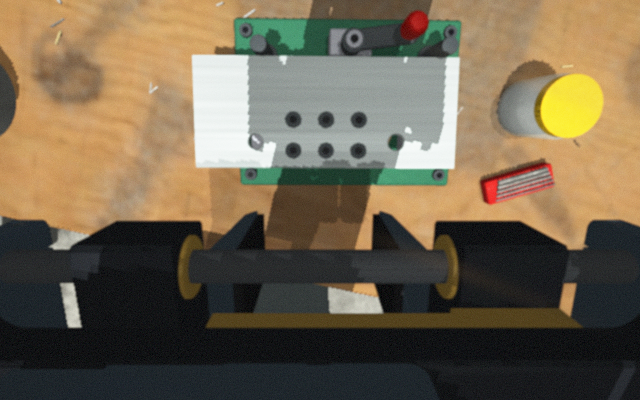

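```bash
python3 - <<'E'
from fit import *
f=vision.grab_frame('wrist')
print(monitor.state()['ee_pos'],monitor.state()['gripper_width'])
obs=[((59,82,74),(259,42)),((59,-82,74),(450,45)),((59,82,50),(265.5,46.3)),((59,-82,50),(441,49.7)),((95,115,12),(235,19)),((95,-115,12),(462,21)),((-75,115,12),(241,184)),((-75,-115,12),(447,186)),((64,0,59.5),(352,42.6))]
p,r=jig(f,obs);print(p,np.degrees(p[2]),np.round(r,1).tolist())
obs=[((50,120,8),(192,55)),((50,-120,8),(460,56)),((-50,-120,8),(455,168)),((-50,120,8),(195,167)),((-26,65,8),(257,142.4)),((-26,-65,8),(395.5,142))]
for fx in [None,0.12]:
    a,b=plate(f,p,obs,fx);print(a,b)
g=vision.grab_frame('side')
print(onz(g,(315,160),45))
E
```

```text
[436.40835753  -3.14192046 218.79957121] 2.4050820605430117
[ 5.05094070e+02 -1.97630788e+01  2.25017682e-01] 12.892563471735924 [[-3.0, 0.2], [2.1, 0.3], [-5.3, 1.2], [0.9, 0.6], [-3.9, -4.4], [2.9, -2.4], [-2.9, 1.3], [1.0, 1.2], [0.8, -1.7]]
[1.78488955e+00 2.20494998e+01 9.05097385e-03 7.09504626e-02] [-1.9 -0.8  1.9 -0.3 -0.5  0.5  1.2  1.2 -1.8 -0.4  1.3  0.3]
[1.39946785e+00 2.21302899e+01 8.78823687e-03 1.19998253e-01] [-2.  -0.8  1.8 -0.2  1.5  0.8 -0.7  1.4 -2.6 -0.5  2.1  0.2 -0. ]
[670.62331616 321.73042106  45.        ]
```

```bash
python3 -m creep '0.7 3.2 0 0 0 0 1;0.9 3.6 0 0 0 0 1;0.9 3.6 0 0 0 0 1;0.9 3.6 -1 0 0 0 1;0.2 1 -3 0 0 0 1;0 0 -3.5 0 0 0 1;0 0 -3.5 0 0 0 1;0 0 -3 0 0 0 1;0 0 -2 0 0 0 1;0 0 -1 0 0 0 1;0 0 0 0 0 0 1;0 0 0 0 0 0 1'; python3 - <<'E'
from h import *
s=monitor.state();p=(511.5,-19,np.radians(13.2));d=s['ee_pos'][:2]-p[:2];c,si=np.cos(p[2]),np.sin(p[2]);print(c*d[0]+si*d[1],-si*d[0]+c*d[1],s['ee_pos'],s['ee_rot'],s['gripper_width'],s['force'])
f=grab('wrist','w5')
E
```

```text
time_s: 7.93
ee_pos: [475.9, 155.5, 44.0]
ee_rot: [-179.3, -0.8, -76.5]
force: [-0.0, 0.5, -0.0]
gripper_width: 0.8
5.146031209870962 178.0146854266739 [475.86025911 155.48644284  44.00953628] [-179.29900096   -0.77121909  -76.46465981] 0.7598976839297061 [-0.04352759  0.54723041 -0.00297622]
```

View pics/w5.png

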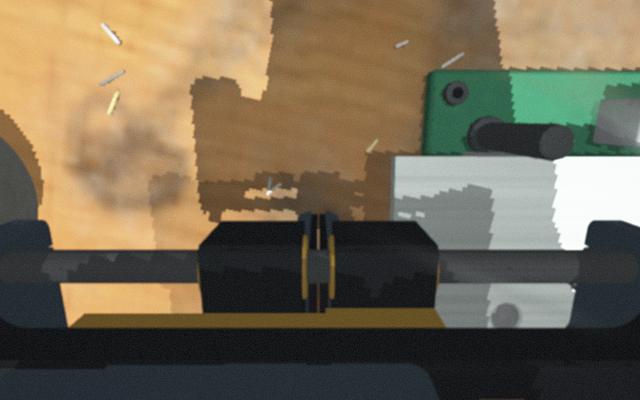

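```bash
python3 -m creep '-0.5 -0.8 0.3 0 0 0 1;0 -0.8 0 0 0 0 1;0.15 -0.6 0 0 0 0 1;0.1 -0.4 0 0 0 0 1;0.1 -0.4 0 0 0 0 1;0.1 -0.3 0 0 0 0 1;0.05 -0.3 0 0 0 0 1'; python3 - <<'E'
from h import *
s=monitor.state();p=(511.5,-19,np.radians(13.2));d=s['ee_pos'][:2]-p[:2];c,si=np.cos(p[2]),np.sin(p[2]);print(c*d[0]+si*d[1],-si*d[0]+c*d[1],s['ee_pos'],s['ee_rot'],s['gripper_width'],s['force'])
f=grab('wrist','w6')
E
```

```text
time_s: 8.57
ee_pos: [478.3, 117.2, 52.5]
ee_rot: [-178.7, -0.6, -76.6]
force: [-0.2, 1.0, -0.6]
gripper_width: 0.4
-1.2393301378527077 140.13783752671472 [478.29281719 117.15223999  52.4910068 ] [-178.73680491   -0.63318262  -76.60650818] 0.4221655094376751 [-0.1653105   1.03622596 -0.62861036]
```

View pics/w6.png

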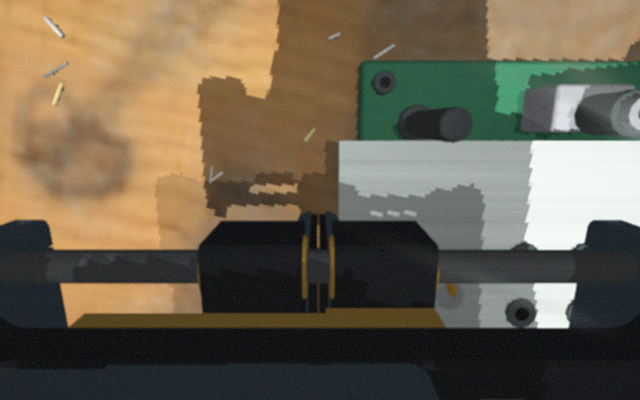

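```bash
python3 -m creep '0.03 -0.15 -0.3 0 0 0 1;0.03 -0.15 -0.2 0 0 0 1;0.05 -0.2 0 0 0 0 1;0 0 0 0 0 0 1'; python3 - <<'E'
from h import *
s=monitor.state();p=(511.5,-19,np.radians(13.2));d=s['ee_pos'][:2]-p[:2];c,si=np.cos(p[2]),np.sin(p[2]);print(c*d[0]+si*d[1],-si*d[0]+c*d[1],s['ee_pos'],s['ee_rot'],s['gripper_width'],s['force'])
f=grab('wrist','w7');grab('side','s7')
b=cv2.imread('pics/s7.png');cv2.imwrite('pics/s7c.png',cv2.resize(b[170:270,250:400],None,fx=5,fy=5,interpolation=cv2.INTER_CUBIC))
E
```

```text
time_s: 8.95
ee_pos: [480.6, 111.3, 47.5]
ee_rot: [-178.6, -0.7, -76.6]
force: [0.9, -0.7, 0.2]
gripper_width: 0.6
-0.28570180828784686 133.91817589897775 [480.64151476 111.31467051  47.49756763] [-178.6232229    -0.67614338  -76.58376923] 0.6134840942935651 [ 0.89029978 -0.74180194  0.23585589]
```

View pics/w7.png

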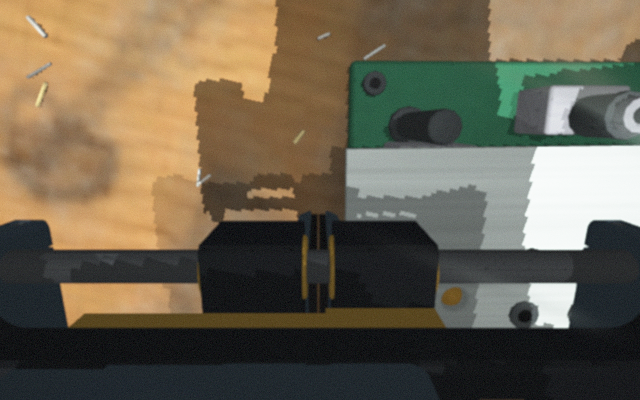

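View pics/s7c.png

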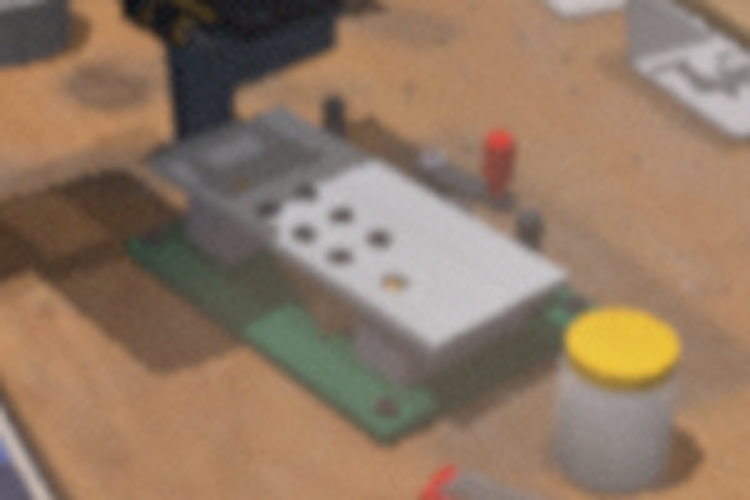

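```bash
python3 -m creep '-0.3 1.2 0 0 0 0 1;-0.3 1.2 0 0 0 0 1;0 0 3 0 0 0 1;0 -1 4 0 0 0 1;-1 -3 3 0 0 0 1;-1 -3.5 2 0 0 0 1;-1 -3.5 1 0 0 0 1;-0.5 -3.5 0 0 0 0 1;0 -0.5 0 0 0 0 1;0 0 0 0 0 0 1;0 0 0 0 0 0 1'; python3 - <<'E'
from fit import *
s=monitor.state();print(s['ee_pos'],s['qvel'].round(1))
f=grab('wrist','w8'); 
b=cv2.imread('pics/w8.png')[0:225,100:540];cv2.imwrite('pics/w8c.png',cv2.resize(b,None,fx=1.8,fy=1.8,interpolation=cv2.INTER_CUBIC))
for q in ['left_stop','right_stop','round_hole','relief_hole','clamp_axis','clamp_knob','round_pin','relief_pin']:
        r=models.mark_of('wrist',q)
        print(q,[(np.round(a['at'],1),round(a['confidence'],2),np.round(onz(f,a['at'],{'clamp_axis':59.5,'clamp_knob':85,'round_hole':50,'relief_hole':50}.get(q,50))[:2],1)) for a in r[:1]])
E
```

```text
time_s: 9.97
ee_pos: [437.9, -19.7, 182.3]
ee_rot: [-178.6, -1.2, -76.2]
force: [0.5, -0.0, -0.4]
gripper_width: 0.7
[437.85626986 -19.69193689 182.28321156] [-0.5 -0.1  0.   0.2 -0.2  0.3]
left_stop [(array([235.6,  30.1]), 0.89, array([552.4,  72.7]))]
right_stop [(array([438.3,  37.2]), 0.73, array([586.9, -87.2]))]
round_hole [(array([255.6, 142.7]), 0.85, array([468.9,  39.2]))]
relief_hole [(array([410.5, 136.3]), 0.8, array([505.5, -88.3]))]
clamp_axis [(array([335.1,  22.6]), 0.61, array([574.6,  -3.2]))]
clamp_knob [(array([406.9,   4. ]), 0.77, array([591.9, -49.2]))]
round_pin [(array([255.3, 137.2]), 0.72, array([473.4,  40.4]))]
relief_pin [(array([409.3, 143.1]), 0.83, array([499.8, -89. ]))]
```

View pics/w8c.png

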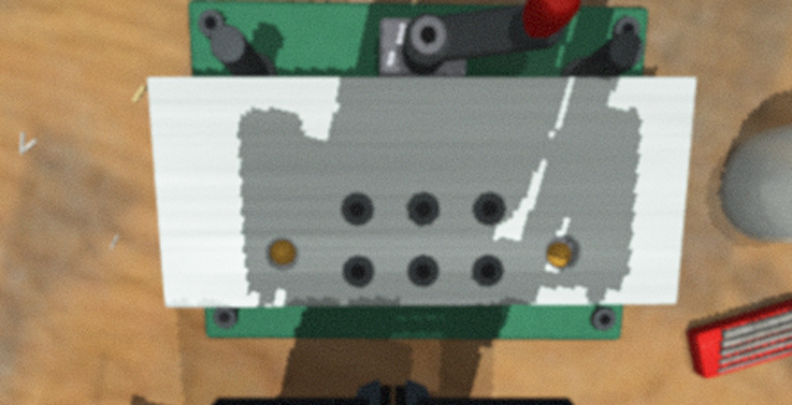

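```bash
python3 - <<'E'
from fit import *
f=vision.grab_frame('wrist')
k=lambda u,v:(100+u/1.8-.2,v/1.8-.2)
J=(511.5,-19,np.radians(13.2))
obs=[((50,120,8),k(149,78)),((50,-120,8),k(696,78)),((-50,-120,8),k(678,303)),((-50,120,8),k(166,306))]
obs+=[((-26,65,8),k(283,253)),((-26,-65,8),k(563,251))]
for fx in [None,0,.06,.12]:
    a,b=plate(f,J,obs,fx);print(a.round(3),b,(b**2).sum())
# sides s7 view after leaving
g=grab('side','s8');b=cv2.imread('pics/s8.png');cv2.imwrite('pics/s8c.png',cv2.resize(b[170:270,250:400],None,fx=5,fy=5,interpolation=cv2.INTER_CUBIC))
E
```

```text
[1.027 0.187 0.017 0.009] [-0.3 -0.6  0.3 -0.5 -0.4 -0.   0.   0.3 -0.2  0.4  0.6  0.6] 1.96
[1.067 0.158 0.017 0.   ] [-0.2 -0.5  0.4 -0.5 -0.9 -0.1  0.4  0.2 -0.1  0.4  0.4  0.6  0. ] 2.41
[0.719 0.348 0.016 0.06 ] [-0.5 -0.8  0.2 -0.6  2.1  0.5 -2.3  0.7 -1.2  0.3  1.7  0.6 -0. ] 16.509999999999998
[0.178 0.537 0.015 0.12 ] [-0.7 -0.8 -0.1 -0.4  5.3  0.9 -5.1  1.  -2.3  0.1  3.1  0.5 -0.1] 72.38
```

View pics/s8c.png

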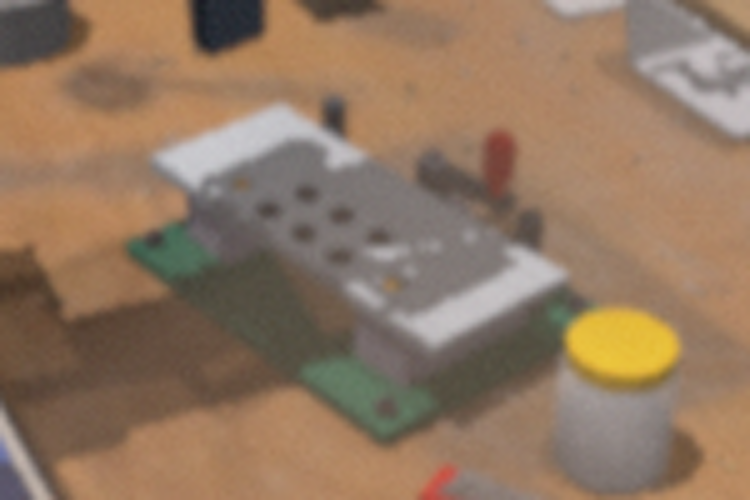

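```bash
python3 - <<'E'
from h import *
g=vision.grab_frame('side')
for uv in [(250+640/5,170+60/5),(250+735/5,170+140/5),(250+560/5,170+0)]: print(onz(g,uv,0),onz(g,uv,80))
for n in ['side']:
  cv2.imwrite('pics/s9.png',cv2.cvtColor(g['img'],cv2.COLOR_RGB2BGR))
E
```

```text
[834.31351374 148.1285652    0.        ] [739.3645071   27.87192902  80.        ]
[825.75644313  28.05991906   0.        ] [731.87605882 -77.20232903  80.        ]
[835.60303308 253.46737913   0.        ] [740.49298895 120.05584275  80.        ]
```

View pics/s9.png

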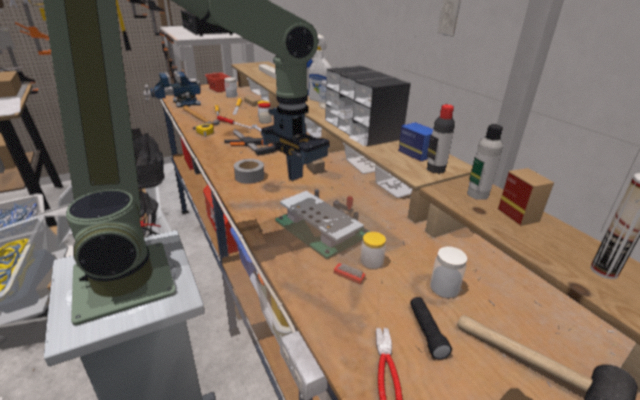

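```bash
python3 -m creep '2.5 -0.3 0 0 0 0 1;3.5 -0.3 0 0 0 0 1;3.5 -0.3 0 0 0 0 1;3.5 -0.3 0 0 0 0 1;3.5 -0.3 0 0 0 0 1;2.2 0 0 0 0 0 1;0 0 0 0 0 0 1;0 0 0 0 0 0 1'; python3 - <<'E'
from h import *
s=monitor.state();print(s['ee_pos'],s['ee_rot'])
f=grab('wrist','w9');grab('side','s10')
b=cv2.imread('pics/s10.png');cv2.imwrite('pics/s10c.png',cv2.resize(b[150:270,270:420],None,fx=5,fy=5,interpolation=cv2.INTER_CUBIC))
E
```

```text
time_s: 11.23
ee_pos: [630.9, -34.7, 180.5]
ee_rot: [-178.8, -1.1, -76.1]
force: [0.3, -0.6, -0.4]
gripper_width: 0.4
[630.89140834 -34.69478836 180.54317298] [-178.76103055   -1.14364359  -76.10723213]
```

View pics/s10c.png

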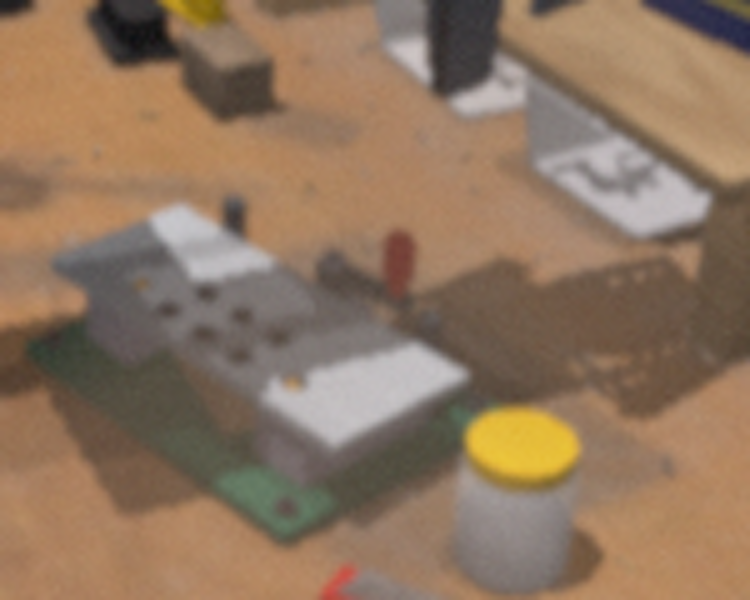

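```bash
python3 -m creep '0 -0.2 -3 0 0 0 1;0 0 -3 0 0 0 1;0 0 -2 0 0 0 1;0 0 -1 0 0 0 1;0 0 -0.5 0 0 0 1;0 0 0 0 0 0 1'; python3 - <<'E'
from h import *
s=monitor.state();print(s['ee_pos'],s['ee_rot'])
f=grab('wrist','w10');grab('side','s11')
b=cv2.imread('pics/s11.png');cv2.imwrite('pics/s11c.png',cv2.resize(b[150:270,270:420],None,fx=5,fy=5,interpolation=cv2.INTER_CUBIC))
E
```

```text
time_s: 11.83
ee_pos: [623.8, -36.2, 87.4]
ee_rot: [-178.6, -1.2, -76.1]
force: [0.3, -0.1, 0.4]
gripper_width: 0.6
[623.81012792 -36.23335569  87.42683698] [-178.57530316   -1.20100855  -76.10326094]
```

View pics/s11c.png

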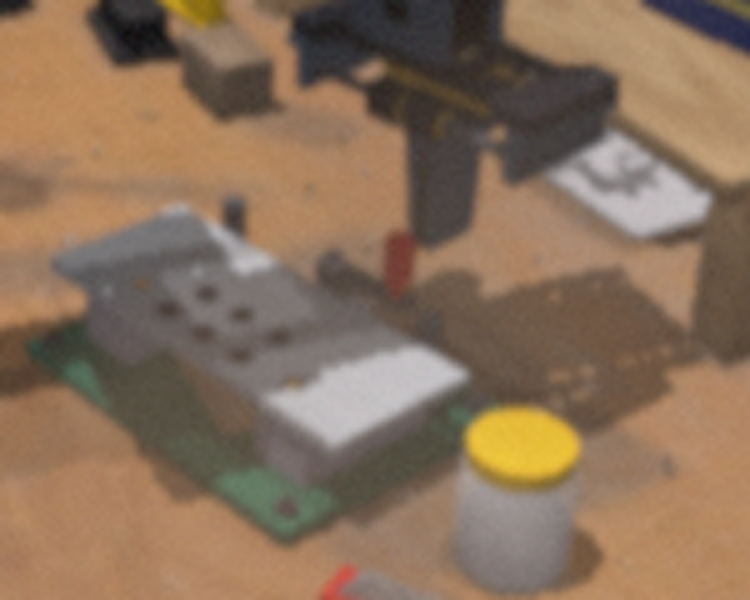

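```bash
python3 -m creep '-0.4 -0.1 -0.6 0 0 0 1;-0.5 -0.12 -0.3 0 0 0 1;-0.5 -0.12 0 0 0 0 1;-0.5 -0.12 0 0 0 0 1;-0.5 -0.12 0 0 0 0 1;-0.5 -0.12 0 0 0 0 1'; python3 - <<'E'
from h import *
s=monitor.state();d=s['ee_pos'][:2]-[574,-4];print(.974*d[0]+.225*d[1],-.225*d[0]+.974*d[1],s['ee_pos'],s['force'])
f=grab('wrist','w11');grab('side','s12')
b=cv2.imread('pics/s12.png');cv2.imwrite('pics/s12c.png',cv2.resize(b[150:270,270:420],None,fx=5,fy=5,interpolation=cv2.INTER_CUBIC))
E
```

```text
time_s: 12.43
ee_pos: [599.6, -44.4, 84.5]
ee_rot: [-177.5, -1.6, -76.1]
force: [1.9, 0.6, -1.4]
gripper_width: 0.2
15.832256379261988 -45.13005688753349 [599.59276986 -44.42267317  84.51215144] [ 1.93387515  0.55793201 -1.38246229]
```

View pics/s12c.png

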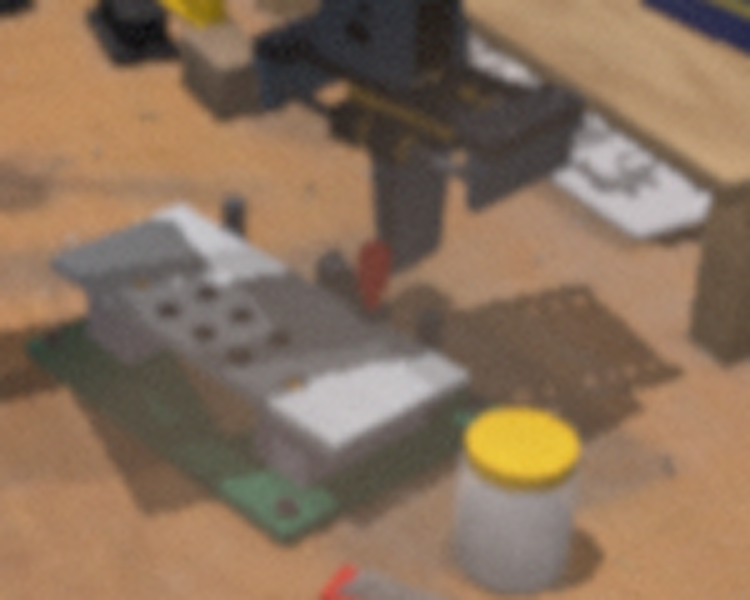

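```bash
python3 -m creep '-0.4 0 -0.5 0 0 0 1;-0.5 0 -0.3 0 0 0 1;-0.5 0 -0.1 0 0 0 1;-0.5 0 0 0 0 0 1'; python3 - <<'E'
from h import *
s=monitor.state();d=s['ee_pos'][:2]-[574,-4];print(.974*d[0]+.225*d[1],-.225*d[0]+.974*d[1],s['ee_pos'],s['force'])
f=grab('wrist','w12');grab('side','s13')
b=cv2.imread('pics/s13.png');cv2.imwrite('pics/s13c.png',cv2.resize(b[150:270,270:420],None,fx=5,fy=5,interpolation=cv2.INTER_CUBIC))
E
```

```text
time_s: 12.87
ee_pos: [581.5, -43.4, 76.5]
ee_rot: [-177.2, -1.5, -76.2]
force: [3.7, 4.4, -0.2]
gripper_width: 0.9
-1.5247239081686876 -40.07532787781218 [581.53713614 -43.40397561  76.51606037] [ 3.71575489  4.41104354 -0.15807011]
```

View pics/s13c.png

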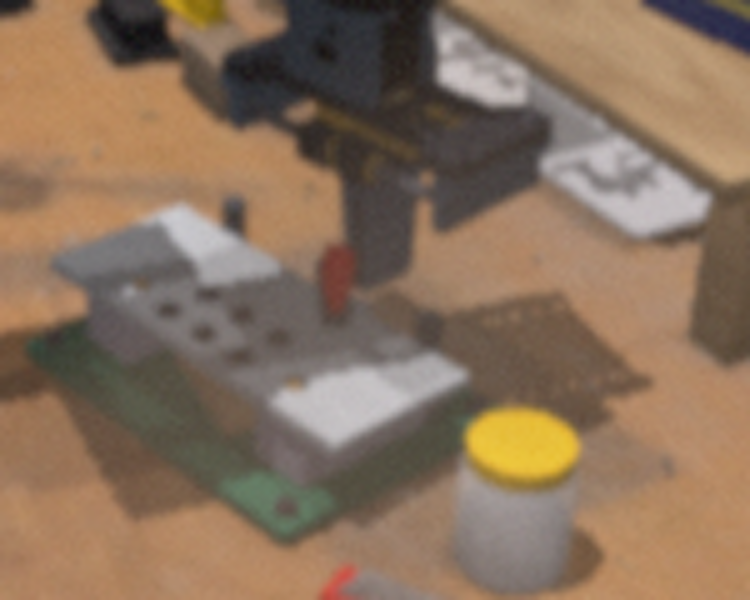

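View pics/w12.png

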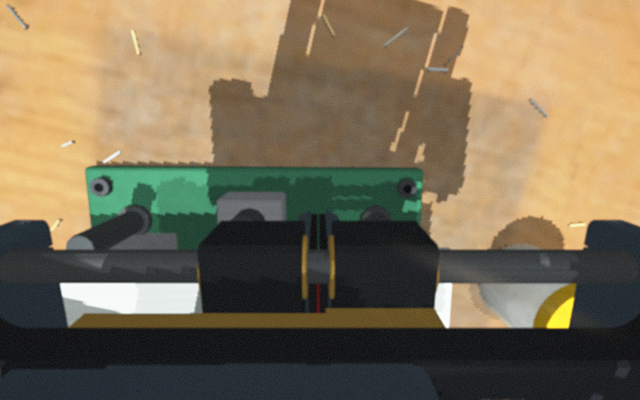

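```bash
python3 -m creep '-0.5 -0.12 0 0 0 0 1;-0.5 -0.12 0 0 0 0 1;-0.5 -0.12 0 0 0 0 1;-0.5 0.05 0 0 0 0 1;-0.5 0.13 0 0 0 0 1'; python3 - <<'E'
from h import *
s=monitor.state();d=s['ee_pos'][:2]-[574,-4];print(.974*d[0]+.225*d[1],-.225*d[0]+.974*d[1],s['ee_pos'],s['force'])
f=grab('wrist','w13');grab('side','s14')
b=cv2.imread('pics/s14.png');cv2.imwrite('pics/s14c.png',cv2.resize(b[150:270,270:420],None,fx=5,fy=5,interpolation=cv2.INTER_CUBIC))
E
```

```text
time_s: 13.38
ee_pos: [563.2, -40.8, 78.0]
ee_rot: [-176.2, -1.3, -76.4]
force: [2.4, 0.3, 0.9]
gripper_width: 0.3
-18.839405953136122 -33.441727855683844 [563.16723527 -40.83685823  77.95168865] [2.41720551 0.3174315  0.90763306]
```

View pics/s14c.png

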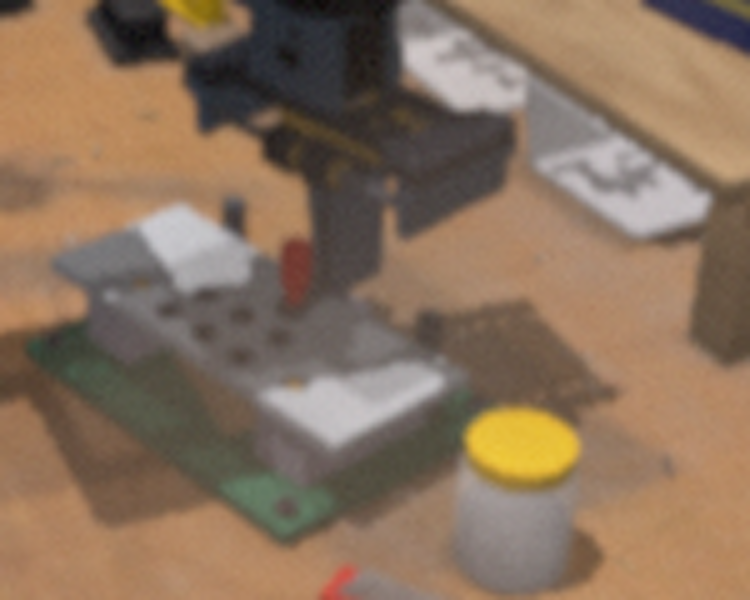

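```bash
python3 -m creep '-0.5 -0.05 0 0 0 0 1;-0.5 -0.05 0 0 0 0 1;-0.5 0.2 0 0 0 0 1;-0.4 0.4 0 0 0 0 1;-0.2 0.4 0 0 0 0 1'; python3 - <<'E'
from h import *
s=monitor.state();d=s['ee_pos'][:2]-[574,-4];print(.974*d[0]+.225*d[1],-.225*d[0]+.974*d[1],s['ee_pos'],s['force'])
f=grab('wrist','w14');grab('side','s15')
b=cv2.imread('pics/s15.png');cv2.imwrite('pics/s15c.png',cv2.resize(b[150:270,270:420],None,fx=5,fy=5,interpolation=cv2.INTER_CUBIC))
E
```

```text
time_s: 13.9
ee_pos: [536.2, -34.1, 76.6]
ee_rot: [-176.7, -1.4, -76.4]
force: [1.2, -1.5, 1.1]
gripper_width: 0.5
-43.6101328587394 -20.8533320185347 [536.18930062 -34.14449628  76.60330098] [ 1.23029059 -1.50034054  1.13570363]
```

View pics/s15c.png

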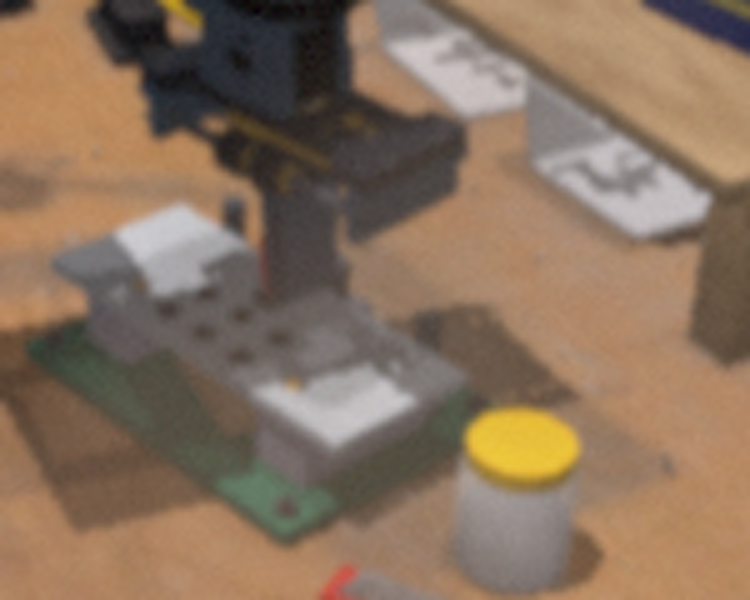

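View pics/w14.png

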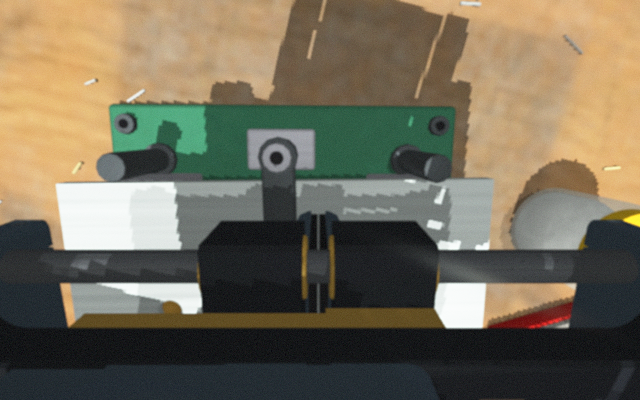

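Strap now points almost straight forward (bolt at (277,157), strap going down the image). Press a little further +y to reach its stop.

```bash
python3 -m creep '-0.05 0.3 0 0 0 0 1;-0.05 0.3 0 0 0 0 1;-0.05 0.3 0 0 0 0 1'; python3 - <<'E'
from h import *
s=monitor.state();d=s['ee_pos'][:2]-[574,-4];print(.974*d[0]+.225*d[1],-.225*d[0]+.974*d[1],s['ee_pos'],s['force'])
E
```

```text
time_s: 14.25
ee_pos: [536.1, -33.0, 76.9]
ee_rot: [-176.8, -2.5, -75.8]
force: [1.8, -13.5, -1.1]
gripper_width: 0.6
-43.487953626141454 -19.724010077110062 [536.05411126 -33.01625775  76.877325  ] [  1.82795277 -13.47977932  -1.09968987]
```

```bash
python3 -m creep '0.2 -0.8 0 0 0 0 1;0.3 -1.2 0 0 0 0 1;0 0 3 0 0 0 1;0 0 4 0 0 0 1;-0.5 0 4 0.03 0 0 1;-3 0.2 1 0.03 0 0 1;-3.5 0.3 0 0 0 0 1;-3 0.3 0 0 0 0 1;-0.5 0 0 0 0 0 1;0 0 0 0 0 0 1;0 0 0 0 0 0 1;0 0 0 0 0 0 1'; python3 - <<'E'
from h import *
s=monitor.state();print(s['ee_pos'],s['force'],s['qvel'].round(1))
f=grab('wrist','w15');b=cv2.imread('pics/w15.png')[0:225,100:540];cv2.imwrite('pics/w15c.png',cv2.resize(b,None,fx=1.8,fy=1.8,interpolation=cv2.INTER_CUBIC))
grab('side','s16')
E
```

```text
time_s: 15.25
ee_pos: [432.0, -47.2, 200.1]
ee_rot: [-176.2, 1.5, -75.8]
force: [0.5, 0.5, 0.4]
gripper_width: 0.6
[432.01438286 -47.18282562 200.09038596] [0.53278679 0.48097837 0.37693738] [-0.3  0.7 -0.8  0.3 -0.2 -0.3]
```

View pics/w15c.png

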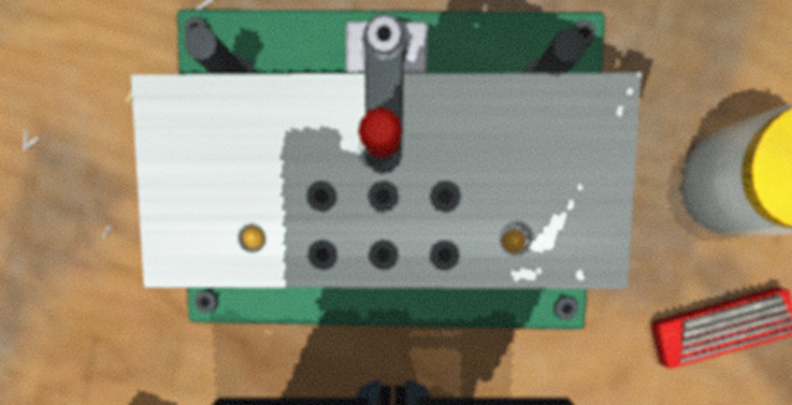

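View pics/s16.png

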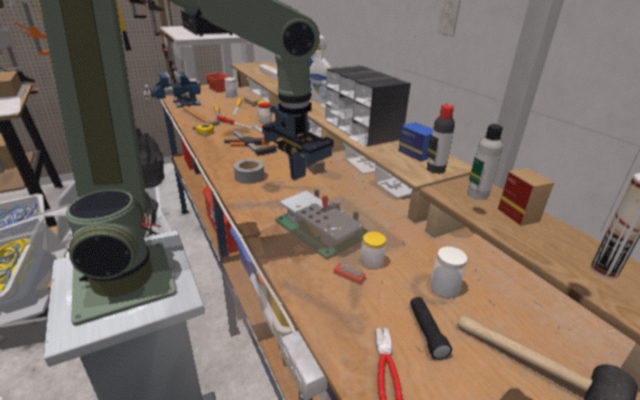

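```bash
python3 -c "
from workcell import job;print(job.job_done())"
```

```text
the job is handed in; nothing more can be done
None
```

I seated the plate over both pins, closed the clamp and handed the job in at about 15 s of the 51 s; no verdict was reported.

- **Plate:** I pushed its front edge with the open fingers until it came up against both stop posts. I then pushed its left end sideways with the shut fingers until both holes dropped over the pins.
- **Clamp:** I pushed the red knob round from behind until the force rose to 13.5 N, which I took as its stop. I then lifted the hand clear.

**Last checks:**
- **Pins and strap:** The last wrist picture shows a brass pin tip in each hole. The strap points straight to the front over the plate.
- **Level:** A fit to an earlier picture, taken once the plate was seated and before the clamp push, gave a tilt of about 0.01 rad. I did not measure it again after closing the clamp.
- **Other things:** Nothing around the jig looked moved in the last side picture.
- **Hand:** The fingers were about 200 mm up, with near-zero force.

**Disagreements:** My jig position estimates differed by about 2–3 mm from picture to picture. The same fit showed the plate about 1 mm and 1° off the assumed jig pose, within that uncertainty. In the last wrist picture the right pin is slightly off-centre in its larger hole.

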